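# Check both sprung corners of a mirror mount

## Task

Check the springs of the mirror mount lying on the bench. With the fingertips press the round button down until that corner's pointer is level with the index tongue on its scale, hold it there for about a second and let it come all the way back up; then do the same with the square button. Do not press a pointer clearly past its mark, only push (grasp or lift nothing), and leave the mount, the marks and the things around where they are.

Things in the scene. Friction and masses are not known exactly. Their poses are not given: they have to be found in the camera images.
- mount: Loose, heavy (about 2 kg) mirror mount lying flat: steel base 130 x 130 mm, above it a sprung plate with a mirror in a 75 mm ring (top 74 mm up). Origin: underside, below the mirror; z up. Plate pivots on a ball at (-50,-50,58) mm; round button at (-50,50), square one at (50,-50). Beside each a base tongue runs out to +y (round) or +x (square), ending 140 mm out in an upright scale plate, top 72 mm up.
- round_button (a point): Centre of the flat top of the round black button, 20 mm across, 22 mm tall; top 84 mm above the bench at rest. It lies 100 mm from the pivot. Its spring resists with about 2 N at first and 8 to 9 N at the full 24 mm of travel, and lifts the button again when released.
- square_button (a point): Centre of the flat top of the square black button, 19 x 19 mm, standing 22 mm above the plate; top 84 mm above the bench at rest. Same height, lever, travel and spring as the round button; the two buttons are 141 mm apart and do not move one another.
- round_pointer (a point): Free tip of the thin level steel pointer rod (3.4 mm thick) that runs outward from the round button's corner; 58 mm above the bench at rest. The tip is 165 mm from the pivot, so it sinks 1.65 mm for each 1 mm that the button sinks.
- square_pointer (a point): Free tip of the same kind of pointer rod at the square button's corner; same sizes.
- round_mark (a point): Front edge, at mid thickness, of the brass index tongue (12 mm wide, 3 mm thick, 15 mm long) on a small black rider on the scale, facing the round corner's pointer tip across a gap of 2.5 mm; z axis up. It stands 16 to 30 mm below the resting pointer, differently each time. Pointer level with mark: both points at equal height. The rider is held by friction and is not to be moved.
- square_mark (a point): The same for the square corner's pointer, on the other scale; set independently at 16 to 30 mm below the resting pointer.
- round_tilt (a joint): Tilt of the plate at the round button's corner, rad: 0 up at rest, 0.24 fully pressed; button sinks 100 mm x sin(value), pointer tip 165 mm x sin(value).
- square_tilt (a joint): Tilt at the square button's corner, rad; same meaning.
- brass_insert: Loose bystander: brass-coloured upright cylinder 26 mm across, 45 mm high, between the mount's tongues. Origin: centre of its underside.
- tape: Loose bystander: roll of black tape 62 mm across, 19 mm high, between the mount's tongues. Origin: centre of its underside.
- slim_insert: Loose bystander: brass-coloured upright cylinder 22 mm across, 45 mm high, standing just beyond the scale of the square corner. Origin: centre of its underside.
- bottle: Loose bystander: white squeeze bottle with a red nozzle, 47 mm across, 134 mm high. Origin: centre of its underside.

How it is judged:
By the outcome, as a careful person would: the job done as asked, in the order asked, and still so for the second after the job is handed in, with the robot touching nothing.
It also fails if it takes over 51 s, if anything falls off the work surface, if the arm or the gripper's body presses on something with over 40 N, if the wrist force passes 120 N, or if a joint passes its speed limit or range.

## Robot

A 6-joint arm with a two-finger parallel gripper is mounted at the origin on a cart in front of the work surface, level with it; the furniture and walls round the work are solid. World frame = base frame: x ahead of the robot, y to its left, z up, the work surface at z = 0. Lengths are in mm, angles in rad, forces in N, time in s.
With the tool pointing down it reaches from about 400 to 825 mm from the base axis. Payload 7 kg.
Tool frame: the origin (TCP) lies midway between the tips of the shut fingers; the grasp point (between the pads) lies 19 mm behind it; z points along the fingers, y is the line along which they close (so a half turn about z gives the same grasp; the last joint's range is limited). The gripper opens to 85 mm and grips with 20 to 120 N. Pads are 22 mm wide; open, the fingers measure 114 mm over their backs; the gripper's body (76 mm by 85 mm) begins 54 mm behind the grasp point. The pads swing forward as they close: fully open they stand 13 mm farther back than shut.
Start: joints at [1.427, 0.359, 0.012, 0, -1.224, -0.288], TCP at [282.497, 613.018, 231.302] pointing down, gripper open.
Joint ranges: [-3.07, 3.07], [-1.43, 2.12], [-1.02, 1.25], [-3.03, 1.67], [-3.05, -0], [-3.03, 3.03]. Speed limits (rad/s): [2.39, 2.39, 3.01, 3.14, 3.14, 3.14].

## Interface

Orientations are given as a unit quaternion [w, x, y, z].
In Python, from cell import observe, grab_frame, job_done gives the robot as it stands.
- The arm moves only by the tool send_rows, never from a script. Its arguments are lists of equal length, an entry for each row: "travel": the shift along the tool's x, y, z normalised to -1 to 1, where 1 is 0.5 m, a list of three; "spin": the turn about the tool's z normalised to -1 to 1, where 1 is 90 degrees; "fingers": the closure, from 0 (fully open) to 1 (shut). In form: {"travel": [[x, y, z], ...], "spin": [spin, ...], "fingers": [fingers, ...]}. A call has 1 to 5 rows; each row is the pose to reach, as a shift and turn from the pose commanded when the call began, along the tool's axes at that moment; what a row does not reach only later rows make up. A row lasts 1/12 s, in which the tool goes at most 41.7 mm and 7.16 degrees, less where a joint would pass 70% of its speed; a pose out of reach is approached as far as the arm can. A call with a number of a shift or a turn outside -1 to 1 is refused whole. A call with a gripper value outside its range is refused whole. The fingers move at their own pace and stop on an object; the grip force is fixed at half the most. Time passes only in rows, so rows that repeat a pose let the fingers close. It gives the time, the measured TCP pose, the force, the opening and the grip force at its end, in the units of the state.
- observe(): the state, without advancing time (a new reading comes with each control period).
- grab_frame(name): name is "scene" or "top"; returns a dict with "color" (400x640x3 uint8, red, green, blue), "fx", "fy", "cx", "cy" (pixels), "extrinsics" (4x4, takes a point from world to camera coordinates). Camera axes: x right, y up, looking along -z (the intrinsics and any distortion apply to the point x, -y, -z); pixel columns grow to the right and rows downward; lengths in mm; the calibration is good to about 2 mm. A picture is of the moment at which its call begins. There is no depth.
- job_done(): hands the job in; it is judged then, once.
The state is a dict: "time": time; "joint_positions": joint angles; "dq": joint speeds; "joint_efforts": joint torques, N m; "tool_pos": TCP position; "tcp_rot": TCP orientation; "force": force on the tool from outside, world axes, zero at the start; "torque": the same for the moment, N m; "finger_gap": finger opening in mm; "gripper_force": force on a finger pad.
Only numpy, scipy, OpenCV 4.12 (cv2) and the standard library are available. Lean on these libraries where they do the work, as an engineer would, in place of code of your own. Each camera call takes 0.05 s, during which the arm holds its last target. There are 200 camera calls.

## Working session

There is one attempt and no reset: what is moved stays moved. The work goes in short steps, Python scripts to look and compute and a tool call to move; the robot and the scene stay as the last step left them, time stands still between calls to the robot, and variables do not carry over. Pictures are saved under pics/ and viewed, at most 11 in all, crops included, and the job is handed in when it is done.

Besides the shell and the picture viewer there is one more tool, called after "Emit:" as a command line: name --pt "numbers of a row" for each row, then --argument value for the rest. send_rows: Moves the arm, as the interface text tells. Scaled input: -1 to 1 covers 0.5 m each way for a shift and 90 degrees each way for a turn. Its arguments: {"type":"object","properties":{"travel":{"type":"array"},"spin":{"type":"array"},"fingers":{"type":"array"}},"required":["travel","spin","fingers"]}

```bash
mkdir -p pics; cat > h.py <<'E'
import numpy as np, cv2
from cell import observe, grab_frame, job_done
def grab(n,save=None):
    f=grab_frame(n); f["extrinsics"]=np.array(f["extrinsics"])
    if save: cv2.imwrite(save,cv2.cvtColor(f["color"],cv2.COLOR_RGB2BGR))
    return f
def proj(f,P):
    E=f["extrinsics"]; c=np.atleast_2d(P)@E[:3,:3].T+E[:3,3]
    return np.c_[f["cx"]+f["fx"]*c[:,0]/-c[:,2], f["cy"]+f["fy"]*-c[:,1]/-c[:,2]]
def ray(f,u,v):
    E=f["extrinsics"];R=E[:3,:3]
    d=R.T@np.array([(u-f["cx"])/f["fx"],-(v-f["cy"])/f["fy"],-1]); return -R.T@E[:3,3],d
def atz(f,u,v,z):
    o,d=ray(f,u,v); return o+d*(z-o[2])/d[2]
E
python3 - <<'E'
from h import *
for n in("scene","top"):
    f=grab(n,f"pics/{n}0.png"); print({k:(np.round(v,3).tolist() if k=="extrinsics" else v) for k,v in f.items() if k!="color"}); o,d=ray(f,320,200); print(o,d)
print(observe())
E
```

```text
{'fx': 368.7358658034932, 'fy': 368.7358658034932, 'cx': 317.3496235020935, 'cy': 205.33849295734225, 'extrinsics': [[0.822, -0.569, -0.012, -584.415], [0.286, 0.395, 0.873, -146.954], [-0.492, -0.721, 0.487, -810.621], [0.0, 0.0, 0.0, 1.0]]}
[ 123.68153582 -859.17879188  516.48604934] [ 0.5021235   0.72299062 -0.47478188]
{'fx': 362.4581246900482, 'fy': 362.4581246900482, 'cx': 321.55095310336014, 'cy': 202.23060188107036, 'extrinsics': [[0.013, -1.0, -0.023, -248.159], [0.988, 0.009, 0.155, -567.332], [-0.155, -0.025, 0.988, -855.847], [0.0, 0.0, 0.0, 1.0]]}
[ 430.9497762  -263.93652947  927.65421414] [ 0.16101022  0.0288686  -0.98655892]
{'time': 0.1, 'joint_positions': array([ 1.42708697e+00,  3.59323019e-01,  1.11568273e-02, -2.85112688e-04,
       -1.22409146e+00, -2.88098287e-01]), 'dq': array([ 0.00031627, -0.00076217,  0.00088711,  0.00147104,  0.00027555,
        0.00037665]), 'joint_efforts': array([-1.94150743e-03, -5.84763515e+01,  2.94111085e+01,  6.95460632e+00,
       -3.15050027e-03,  7.20367723e-06]), 'tool_pos': array([282.3506049 , 612.64528396, 230.45933412]), 'tcp_rot': array([ 7.38428894e-04,  9.76772498e-01, -2.14277704e-01, -8.09852301e-05]), 'force': array([-0.5477595 , -0.72584295,  0.16184495]), 'torque': array([ 0.01015849, -0.02081412, -0.0256513 ]), 'gripper_force': 0.0, 'finger_gap': 85.22878716666342}
```

View pics/scene0.png

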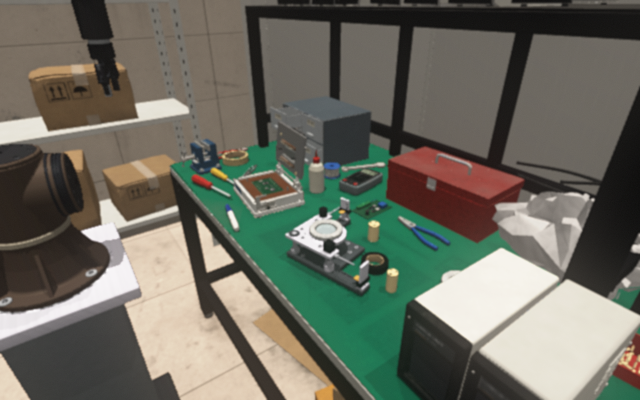

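View pics/top0.png

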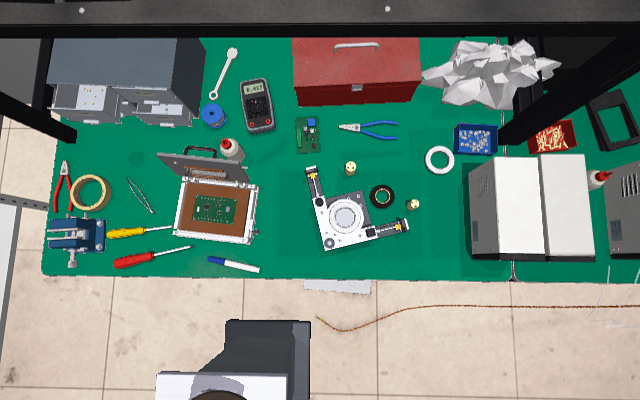

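```bash
python3 - <<'E'
import cv2,numpy as np
a=cv2.imread("pics/top0.png")[155:260,290:430]; b=cv2.imread("pics/scene0.png")[185:300,275:405]
a=cv2.resize(a,(700,525),interpolation=cv2.INTER_CUBIC); b=cv2.resize(b,(650,575),interpolation=cv2.INTER_CUBIC)
cv2.imwrite("pics/a.png",a);cv2.imwrite("pics/b.png",b)
E
```

```text
(no output)
```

View pics/a.png

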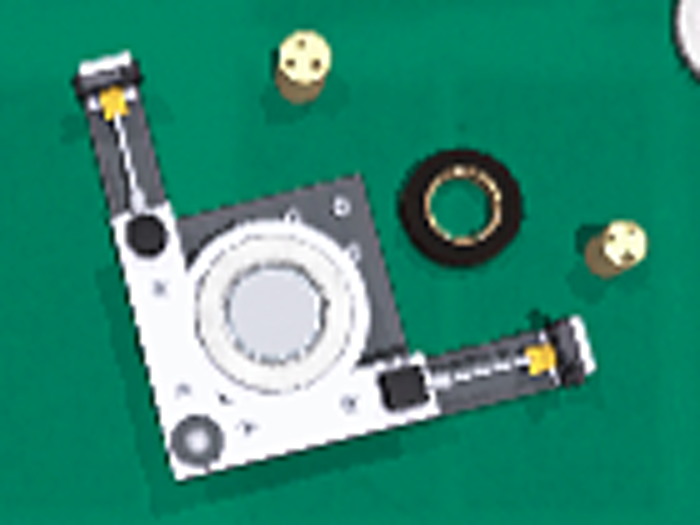

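View pics/b.png

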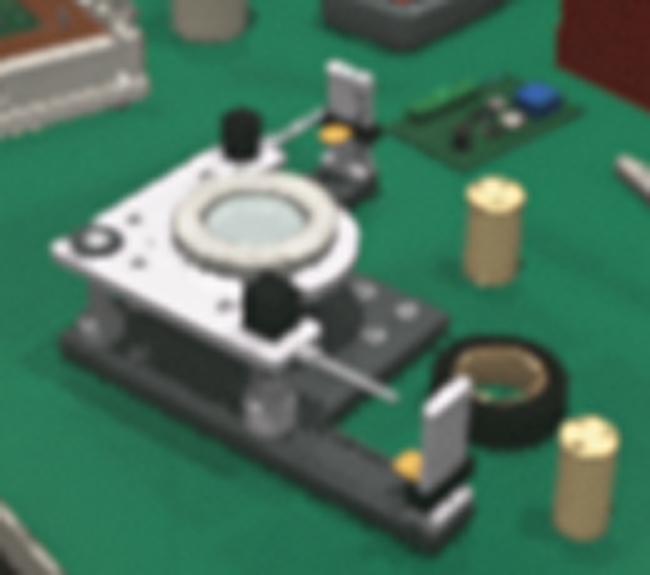

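```bash
cat > fit.py <<'E'
from h import *
from scipy.optimize import least_squares
def crop(x,y,s,ox,oy): return [(x+.5)/s-.5+ox,(y+.5)/s-.5+oy]
T=lambda x,y:crop(x,y,5,290,155)
S=lambda x,y:crop(x,y,5,275,185)
def W(p,m):
    m=np.atleast_2d(m).astype(float); c,s=np.cos(p[2]),np.sin(p[2])
    return m@np.array([[c,-s,0],[s,c,0],[0,0,1]]).T+[p[0],p[1],0]
if __name__=="__main__":
    f={n:grab(n) for n in("top","scene")}
    M={"top":([[-50,50,84],[50,-50,84],[0,0,74],[-65,-65,10]],[T(147,233),T(403,385),T(275,312),T(177,480)]),
       "scene":([[-50,50,84],[50,-50,84],[0,0,74]],[S(241,118),S(268,283),S(255,218)])}
    M["top"][0].pop();M["top"][1].pop()
    o=atz(f["top"],*T(275,312),74); print(o)
    def res(q):
        r=[]
        for i,n in enumerate(M):
            r.append((proj(f[n],W(q,M[n][0]))+q[3+2*i:5+2*i]-np.array(M[n][1])).ravel())
        return np.r_[np.concatenate(r),np.array(q[3:])*.7]
    s=least_squares(res,[o[0],o[1],-1.3,0,0,0,0]); q=s.x
    print("pose",q[:3],np.degrees(q[2]),"off",q[3:]); print(np.round(s.fun,2))
    np.save("q.npy",q)
    print("round",W(q,[-50,50,84]),"square",W(q,[50,-50,84]))
    # brass tongue masks
    marks={"round":lambda h:([-50,117.5,58-h],[0,1]),"square":lambda h:([117.5,-50,58-h],[1,0])}
    for i,n in enumerate(M):
        off=q[3+2*i:5+2*i]
        hsv=cv2.cvtColor(f[n]["color"],cv2.COLOR_RGB2HSV).astype(float)
        yel=f[n]["color"].astype(float); wgt=np.clip((np.minimum(yel[...,0],yel[...,1]*1.25)-yel[...,2]-60)/100,0,1)
        for m,g in marks.items():
            base,d=g(23); d=np.array([*d,0])
            c0=proj(f[n],W(q,np.array(base)+7.5*d))[0]+off
            y0,x0=int(c0[1]),int(c0[0]); w=wgt[y0-8:y0+9,x0-8:x0+9]; yy,xx=np.mgrid[y0-8:y0+9,x0-8:x0+9]
            cen=np.array([(w*xx).sum(),(w*yy).sum()])/w.sum()
            best=[]
            for h in np.arange(12,34,.5):
                base,_=g(h); e=np.array([d[1],d[0],0])
                P=[np.array(base)+a*d+b*6*e+[0,0,z] for a in(0,15) for b in(-1,1) for z in(-1.5,1.5)]
                pp=(proj(f[n],W(q,P))+off).astype(np.float32); hull=cv2.convexHull(pp*16)
                mo=cv2.moments(hull); best.append((np.hypot(*(np.array([mo["m10"],mo["m01"]])/mo["m00"]/16-cen)),h,cv2.contourArea(hull)/256))
            print(n,m,"centroid",cen.round(2),"area",w.sum().round(1),"best err,h,area",np.round(min(best),2), "tip rest",(proj(f[n],W(q,g(0)[0]-2.5*d))+off).round(1))
            np.set_printoptions(linewidth=200)
            if n=="scene": print((w*9).round().astype(int))
E
python3 fit.py
```

```text
[ 530.04136332 -297.72859746   74.        ]
pose [ 529.40907669 -296.60599028   -1.32147264] -75.71480507218344 off [ 0.18975922 -0.36289166 -0.34453165  0.48262   ]
[-0.28 -0.27  0.48  0.55 -0.29 -0.1   0.   -0.21  0.32  0.7  -0.15 -0.72
  0.13 -0.25 -0.24  0.34]
round [[ 565.52562216 -235.81458346   84.        ]] square [[ 493.29253122 -357.3973971    84.        ]]
top round centroid [312.14 175.14] area 22.4 best err,h,area [ 0.18 19.   29.18] tip rest [[312.9 177.2]]
top square centroid [397.76 226.33] area 23.5 best err,h,area [ 0.2  26.5  31.22] tip rest [[395.8 226.5]]
scene round centroid [341.54 211.27] area 7.8 best err,h,area [ 0.2 16.5 21. ] tip rest [[339.4 207.2]]
[[0 0 0 0 0 0 0 0 0 0 0 0 0 0 0 0 0]
 [0 0 0 0 0 0 0 0 0 0 0 0 0 0 0 0 0]
 [0 0 0 0 0 0 0 0 0 0 0 0 0 0 0 0 0]
 [0 0 0 0 0 0 0 0 0 0 0 0 0 0 0 0 0]
 [0 0 0 0 0 0 0 0 0 0 0 0 0 0 0 0 0]
 [0 0 0 0 0 0 0 2 3 4 3 0 0 0 0 0 0]
 [0 0 0 0 0 0 2 6 7 7 6 3 0 0 0 0 0]
 [0 0 0 0 0 0 1 5 6 6 5 1 0 0 0 0 0]
 [0 0 0 0 0 0 0 0 2 1 0 0 0 0 0 0 0]
 [0 0 0 0 0 0 0 0 0 0 0 0 0 0 0 0 0]
 [0 0 0 0 0 0 0 0 0 0 0 0 0 0 0 0 0]
 [0 0 
[... 255 characters left out ...]
area 10.7 best err,h,area [ 1.11 27.   40.95] tip rest [[353.8 264.9]]
[[0 0 0 0 0 0 0 0 0 0 0 0 0 0 0 0 0]
 [0 0 0 0 0 0 0 0 0 0 0 0 0 0 0 0 0]
 [0 0 0 0 0 0 0 0 0 0 0 0 0 0 0 0 0]
 [0 0 0 0 0 0 0 0 0 0 0 0 0 0 0 0 0]
 [0 0 0 0 0 0 0 0 0 0 0 0 0 0 0 0 0]
 [0 0 0 0 0 0 0 0 0 0 0 0 0 0 0 0 0]
 [0 0 0 0 0 0 0 0 0 0 0 0 0 0 0 0 0]
 [0 0 0 0 0 0 0 1 1 0 0 0 0 0 0 0 0]
 [0 0 0 0 0 0 3 6 6 4 0 0 0 0 0 0 0]
 [0 0 0 0 0 3 6 7 7 5 0 0 0 0 0 0 0]
 [0 0 0 0 0 3 6 7 7 4 0 0 0 0 0 0 0]
 [0 0 0 0 0 0 3 5 6 3 0 0 0 0 0 0 0]
 [0 0 0 0 0 0 0 1 2 1 0 0 0 0 0 0 0]
 [0 0 0 0 0 0 0 0 0 0 0 0 0 0 0 0 0]
 [0 0 0 0 0 0 0 0 0 0 0 0 0 0 0 0 0]
 [0 0 0 0 0 0 0 0 0 0 0 0 0 0 0 0 0]
 [0 0 0 0 0 0 0 0 0 0 0 0 0 0 0 0 0]]
```

Emit:
send_rows --pt "0.274 0.292 0" --pt "0.274 0.292 0" --pt "0.274 0.292 0" --pt "0.274 0.292 0" --pt "0.274 0.292 0" --spin '[0,0,0,0,0]' --fingers '[1,1,1,1,1]'

```text
time: 0.62
tool_pos: [346.0, 420.3, 231.2]
tcp_rot: [0.0, 0.977, -0.214, -0.0]
force: [1.1, -0.2, -0.3]
finger_gap: 25.7
gripper_force: 0.0
```

Emit:
send_rows --pt "0.274 0.292 0" --pt "0.274 0.292 0" --pt "0.274 0.292 0" --pt "0.274 0.292 0" --pt "0.274 0.292 0" --spin '[0,0,0,0,0]' --fingers '[1,1,1,1,1]'

```text
time: 1.03
tool_pos: [409.2, 230.5, 231.5]
tcp_rot: [-0.0, 0.977, -0.214, 0.0]
force: [1.1, -0.5, 0.3]
finger_gap: 0.2
gripper_force: 0.0
```

Emit:
send_rows --pt "0.274 0.292 0" --pt "0.274 0.292 0" --pt "0.274 0.292 0" --pt "0.274 0.292 0" --pt "0.274 0.292 0" --spin '[0,0,0,0,0]' --fingers '[1,1,1,1,1]'

```text
time: 1.45
tool_pos: [472.6, 40.7, 231.6]
tcp_rot: [-0.0, 0.977, -0.214, 0.0]
force: [1.0, 0.1, -0.4]
finger_gap: -0.5
gripper_force: 0.0
```

Emit:
send_rows --pt "0.274 0.292 0" --pt "0.274 0.292 0" --pt "0.274 0.292 0" --pt "0.274 0.292 0" --pt "0.274 0.292 0" --spin '[0,0,0,0,0]' --fingers '[1,1,1,1,1]'

```text
time: 1.87
tool_pos: [536.1, -149.5, 231.2]
tcp_rot: [0.0, 0.977, -0.215, 0.0]
force: [1.3, 1.3, 0.6]
finger_gap: -0.0
gripper_force: 0.0
```

Emit:
send_rows --pt "0.126 0.133 0.1" --pt "0.126 0.133 0.2" --pt "0.126 0.133 0.2" --pt "0.126 0.133 0.2" --pt "0.126 0.133 0.2" --spin '[-0.37,-0.37,-0.37,-0.37,-0.37]' --fingers '[1,1,1,1,1]'

```text
time: 2.28
tool_pos: [562.8, -235.1, 126.1]
tcp_rot: [-0.001, 0.997, 0.076, -0.004]
force: [1.0, 0.9, 0.3]
finger_gap: 0.1
gripper_force: 0.0
```

Emit:
send_rows --pt "0 0 0" --pt "0 0 0" --pt "0 0 0" --spin '[-0.064,-0.064,-0.064]' --fingers '[1,1,1]'

```text
time: 2.53
tool_pos: [565.2, -233.5, 131.2]
tcp_rot: [-0.0, 0.992, 0.123, -0.0]
force: [-0.4, -0.5, 0.7]
finger_gap: 0.1
gripper_force: 0.0
```

```bash
python3 - <<'E'
from h import *
s=observe();print(s["tool_pos"],s["tcp_rot"],s["force"])
q=s["tcp_rot"];print(np.degrees(2*np.arctan2(q[2],q[1])))
f=grab("top","pics/t1.png");g=grab("scene","pics/s1.png")
a=f["color"][140:260,280:420];b=g["color"][165:300,275:405]
a=cv2.resize(a,None,fx=4,fy=4,interpolation=cv2.INTER_CUBIC);b=cv2.resize(b,None,fx=4,fy=4,interpolation=cv2.INTER_CUBIC)[:480]
b=np.pad(b,((0,max(0,480-len(b))),(0,0),(0,0)));b=b[:,:239*2+40]
cv2.imwrite("pics/c1.png",cv2.cvtColor(np.hstack([a[:, :280+0],b]),cv2.COLOR_RGB2BGR))
E
```

```text
[ 565.16613025 -233.52564325  131.19098751] [-2.41767641e-05  9.92394655e-01  1.23096868e-01 -9.10489696e-05] [-0.40545997 -0.50569193  0.73263014]
14.141731198366594
```

View pics/c1.png

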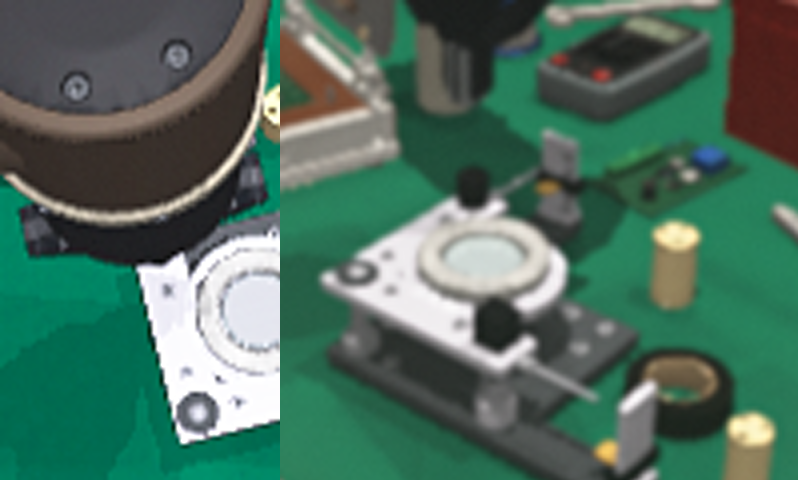

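Emit:
send_rows --pt "0 0.0046 0.03" --pt "0 0.0046 0.06" --pt "0 0.0046 0.08" --pt "0 0.0046 0.09" --pt "0 0.0046 0.09" --spin '[0,0,0,0,0]' --fingers '[1,1,1,1,1]'

```text
time: 3.05
tool_pos: [565.1, -235.4, 85.3]
tcp_rot: [-0.0, 0.992, 0.124, -0.001]
force: [-0.4, -0.6, 0.2]
finger_gap: -0.0
gripper_force: 0.0
```

Emit:
send_rows --pt "0 0 0.002" --pt "0 0 0.004" --pt "0 0 0.006" --pt "0 0 0.008" --pt "0 0 0.01" --spin '[0,0,0,0,0]' --fingers '[1,1,1,1,1]'

```text
time: 3.47
tool_pos: [566.7, -235.8, 82.2]
tcp_rot: [0.0, 0.992, 0.125, 0.001]
force: [1.7, 0.3, 3.0]
finger_gap: -0.5
gripper_force: 1.6
```

Emit:
send_rows --pt "0 0 0.003" --pt "0 0 0.006" --pt "0 0 0.009" --pt "0 0 0.011" --pt "0 0 0.011" --spin '[0,0,0,0,0]' --fingers '[1,1,1,1,1]'

```text
time: 3.88
tool_pos: [566.9, -235.7, 76.2]
tcp_rot: [0.0, 0.992, 0.125, 0.001]
force: [4.2, 1.0, 4.8]
finger_gap: -0.1
gripper_force: 2.8
```

```bash
python3 - <<'E'
from h import *
s=observe();print(s["tool_pos"],s["force"])
g=grab("scene","pics/s2.png")["color"]; a=cv2.imread("pics/s1.png")[:,:,::-1]
t=lambda im:cv2.resize(im[190:235,315:362],None,fx=8,fy=8,interpolation=cv2.INTER_CUBIC)
cv2.imwrite("pics/c2.png",np.hstack([t(a),t(g)])[:,:,::-1])
E
```

```text
[ 566.88659177 -235.70738798   76.1899397 ] [4.1667233  1.03887022 4.78577264]
```

View pics/c2.png

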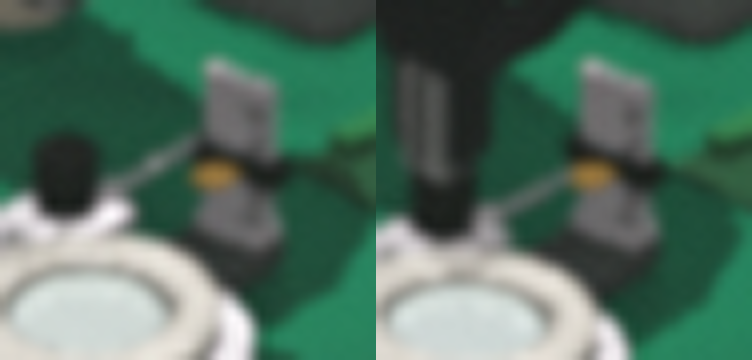

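```bash
cat > mk.py <<'E'
from fit import *
from scipy.ndimage import gaussian_filter
q=np.load("q.npy")
SS=8
def render(polys,x0,y0,n):
    im=np.zeros((n*SS,n*SS),np.uint8)
    p=np.round(((np.array(polys)-[x0,y0]+.5)*SS-.5)*16).astype(np.int32)
    cv2.fillConvexPoly(im,cv2.convexHull(p.reshape(-1,1,2)),255,shift=4)
    return cv2.resize(gaussian_filter(im.astype(float)/255,.6*SS),(n,n),interpolation=cv2.INTER_AREA)
def mp(corner,a,b,z): return [b,a,z] if corner=="round" else [a,b,z]   # a outward, b lateral(-50)
def P(g,c,pts,d): return proj(g,W(q,[mp(c,*p) for p in pts]))+d
def tongue(g,c,h,d,x0,y0,n):
    z=58-h; t=[(a,-50+b,z+1.5) for a in(117.5,132.5) for b in(-6,6)]
    top=render(P(g,c,t,d),x0,y0,n); al=render(P(g,c,t+[(a,b,z-1.5) for a,b,_ in t],d),x0,y0,n)
    return top,np.clip(al-top,0,1)
def rod(g,c,th,d,x0,y0,n,a0,a1):
    # strip facing the camera, centreline rotated about the pivot (-50,58)
    z=lambda a:58-(a+50)*np.tan(th)
    L=P(g,c,[(a0,-50,z(a0)),(a1,-50,z(a1))],d); v=L[1]-L[0]; v/=np.hypot(*v)
    pm=.5*3.4*.43*np.array([-v[1],v[0]])
    return render([L[0]+pm,L[1]+pm,L[1]-pm,L[0]-pm],x0,y0,n)
def win(g,pt,n): x0,y0=int(round(pt[0]))-n//2,int(round(pt[1]))-n//2; return x0,y0
def lin(B,y,w=None):
    A=np.stack([b.ravel() for b in B],1); k=np.linalg.lstsq(A,y,rcond=None)[0]; return A@k-y,k
def fitmark(g,c):
    n=15; img=g["color"].astype(float); d0=q[5:7]
    y=np.clip(img[...,0]-img[...,2],0,None)
    x0,y0=win(g,P(g,c,[(125,-50,58-(18 if c=="round" else 27))],d0)[0],n); Y=y[y0:y0+n,x0:x0+n].ravel()
    best=[]
    for du in np.arange(-1.5,1.51,.1):
        for hv in np.arange(12,34,.25):
            t,f=tongue(g,c,hv,d0+[du,0],x0,y0,n); r,k=lin([t+.6*f,np.ones_like(t)],Y); best.append((r@r,du,hv,*k))
    return min(best)
def fitrod(g,c,du,ths,dvs,a0=88,a1=106):
    n=21; img=g["color"].astype(float)[...,0]; d0=q[5:7]; am=.5*(a0+a1); out=[]
    x0,y0=win(g,P(g,c,[(am,-50,58-(am+50)*np.tan(np.mean(ths)))],d0)[0],n); Y=img[y0:y0+n,x0:x0+n]
    yy,xx=np.mgrid[:n,:n]/n
    for th in ths:
        for dv in dvs:
            d=d0+[du,dv]; m=render(P(g,c,[(a,-50+0,58-(a+50)*np.tan(th)+b) for a in(a0+3,a1-3) for b in(-9,9)],d0+[du,0]),x0,y0,n).ravel()>.5
            r=rod(g,c,th,d,x0,y0,n,a0-8,a1+8)
            e,k=lin([b.ravel()[m] for b in(r,np.ones((n,n)),xx,yy)],Y.ravel()[m]); 
            if k[0]>0: out.append((e@e/m.sum(),th,dv,k[0]))
    return min(out)
def load(p): 
    g=grab("scene"); 
    if p: g["color"]=cv2.imread(p)[:,:,::-1]
    return g
E
python3 - <<'E'
from mk import *
g0=load("pics/scene0.png");g1=load("pics/s1.png");g2=load("pics/s2.png")
for c,gs in(("round",[g0,g1]),("square",[g0,g1,g2])):
    for g in gs:
        m=fitmark(g,c); r=fitrod(g,c,m[1],[0],np.arange(-2,2,.05))
        k=368.7*.873/850
        print(c,"mark",np.round(m,2),"rod dv",np.round(r,2)," h rel ~",m[2]+r[2]/.39)
m=fitmark(g2,"round");print("pressed mark",np.round(m,2))
dv=fitrod(g1,"round",m[1],[0],np.arange(-2,2,.05))[2]
r=fitrod(g2,"round",m[1],np.arange(.04,.16,.002),[dv]); print("pressed th",r,"tip sink",165*np.sin(r[1]))
print("px/mm",P(g0,"round",[(115,-50,58),(115,-50,48)],0),P(g0,"square",[(115,-50,58),(115,-50,48)],0))
E
```

```text
round mark [ 4.45489e+03  0.00000e+00  1.67500e+01  1.34370e+02 -5.50000e-01] rod dv [ 50.74   0.    -0.4  125.2 ]  h rel ~ 15.724358974358978
round mark [ 2.14476e+03 -2.00000e-01  1.70000e+01  7.59900e+01 -4.60000e-01] rod dv [22.74  0.   -0.3  81.39]  h rel ~ 16.230769230769234
square mark [ 5.939001e+04 -9.000000e-01  2.775000e+01  9.548000e+01 -2.280000e+00] rod dv [79.8   0.   -0.95 94.81]  h rel ~ 25.314102564102566
square mark [ 6.185942e+04 -9.000000e-01  2.775000e+01  9.862000e+01 -2.240000e+00] rod dv [68.05  0.   -0.95 92.13]  h rel ~ 25.314102564102566
square mark [ 6.168049e+04 -9.000000e-01  2.775000e+01  9.915000e+01 -2.260000e+00] rod dv [69.18  0.   -0.85 94.61]  h rel ~ 25.570512820512825
pressed mark [ 2.77851e+03  0.00000e+00  1.70000e+01  7.46900e+01 -4.40000e-01]
pressed th (np.float64(8.199911697550787), np.float64(0.07800000000000004), np.float64(-0.3999999999999986), np.float64(60.08752722814341)) tip sink 12.856953789289747
px/mm [[339.786779   206.73484178]
 [339.71642684 210.1600661 ]] [[354.18395259 264.36901191]
 [353.998614   268.36009629]]
```

Emit:
send_rows --pt "0 0 0.002" --pt "0 0 0.004" --pt "0 0 0.005" --spin '[0,0,0]' --fingers '[1,1,1]'

```text
time: 4.33
tool_pos: [567.1, -235.8, 73.9]
tcp_rot: [0.0, 0.992, 0.125, 0.001]
force: [5.1, 2.3, 6.5]
finger_gap: -0.1
gripper_force: 3.2
```

```bash
python3 - <<'E'
from mk import *
g1=load("pics/s1.png"); 
m=fitmark(g1,"round");dv=fitrod(g1,"round",-.1,[0],np.arange(-2,2,.05))[2]
print("h",m[2]-dv/.34,dv)
s=observe();print(s["tool_pos"],s["force"])
for i in range(2):
    g=grab("scene",f"pics/s3_{i}.png"); r=fitrod(g,"round",-.1,np.arange(.06,.16,.001),[dv]); mm=fitmark(g,"round")
    print("th",r[:2],"sink",165*np.sin(r[1]),"mark",mm[1:3])
z=s["tool_pos"][2]
print("centre-contact sink",1.65*(84-z))
t=cv2.resize(g["color"][195:230,320:362],None,fx=14,fy=14,interpolation=cv2.INTER_CUBIC)
cv2.imwrite("pics/c3.png",t[:,:,::-1])
E
```

```text
h 17.882352941176467 -0.2999999999999985
[ 567.09992442 -235.74185155   73.84878787] [5.41624697 2.58266035 5.95334757]
th (np.float64(8.896409529149821), np.float64(0.09700000000000003)) sink 15.979913297448022 mark (np.float64(1.3322676295501878e-15), np.float64(17.0))
th (np.float64(8.895087639910995), np.float64(0.09800000000000003)) sink 16.144129646069263 mark (np.float64(1.3322676295501878e-15), np.float64(17.0))
centre-contact sink 16.74950001368451
```

View pics/c3.png

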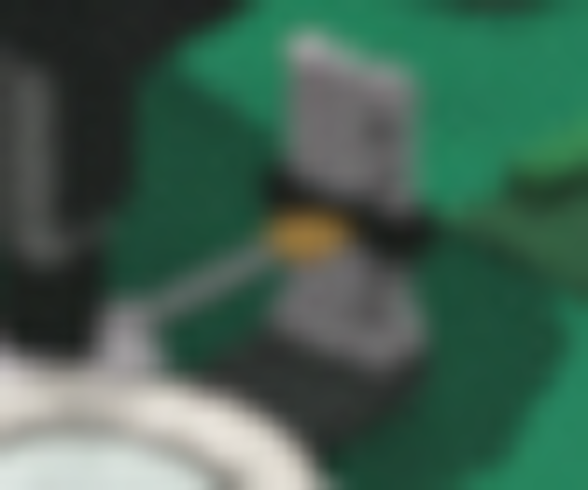

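Emit:
send_rows --pt "0.002 0 0.001" --pt "0.002 0 0.0017" --pt "0.002 0 0.0017" --spin '[0,0,0]' --fingers '[1,1,1]'

```text
time: 4.73
tool_pos: [567.3, -235.6, 72.8]
tcp_rot: [0.0, 0.992, 0.125, 0.0]
force: [3.6, 1.8, 5.6]
finger_gap: 0.1
gripper_force: 3.1
```

```bash
python3 - <<'E'
from mk import *
g1=load("pics/s1.png"); dv=-.3
s=observe();print(s["tool_pos"],s["force"],"centre-contact sink",1.65*(84-s["tool_pos"][2]))
g=grab("scene","pics/s4.png"); r=fitrod(g,"round",-.1,np.arange(.06,.16,.001),[dv]); mm=fitmark(g,"round")
print("th",r[:2],"sink",165*np.sin(r[1]),"mark",mm[1:3])
# overlays: where rod/tongue model should be
for h in(16.5,18,19.5):
    d=q[5:7]+[-.1,dv]
    L=P(g,"round",[(115,-50,58-h),(117.5,-50,58-h),(117.5,-44,58-h),(117.5,-56,58-h)],d); print(h,((L-[320,195]+.5)*14).round().tolist())
t=cv2.resize(g["color"][195:230,320:362],None,fx=14,fy=14,interpolation=cv2.INTER_CUBIC)
cv2.imwrite("pics/c4.png",t[:,:,::-1])
E
```

```text
[ 567.29988775 -235.59280723   72.83348603] [3.86895815 2.16643035 6.06034267] centre-contact sink 18.42474804287731
th (np.float64(12.80512093049564), np.float64(0.10700000000000004)) sink 17.621330597330115 mark (np.float64(-0.19999999999999885), np.float64(17.0))
16.5 [[276.0, 253.0], [285.0, 247.0], [311.0, 258.0], [259.0, 237.0]]
18 [[276.0, 260.0], [284.0, 254.0], [310.0, 265.0], [259.0, 244.0]]
19.5 [[276.0, 267.0], [284.0, 262.0], [310.0, 272.0], [258.0, 251.0]]
```

View pics/c4.png

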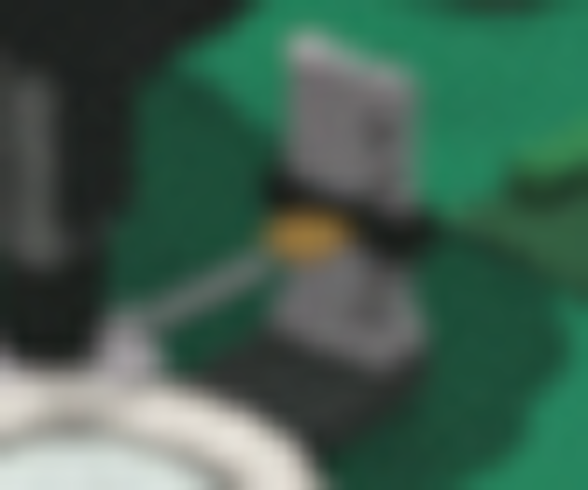

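Emit:
send_rows --pt "0 0 0" --pt "0 0 0" --pt "0 0 0" --pt "0 0 0" --pt "0 0 0" --spin '[0,0,0,0,0]' --fingers '[1,1,1,1,1]'

```text
time: 5.25
tool_pos: [567.3, -235.6, 72.9]
tcp_rot: [0.0, 0.992, 0.125, 0.001]
force: [3.6, 1.2, 6.1]
finger_gap: -0.1
gripper_force: 3.0
```

Emit:
send_rows --pt "0 0 0" --pt "0 0 0" --pt "0 0 0" --pt "0 0 0" --pt "0 0 0" --spin '[0,0,0,0,0]' --fingers '[1,1,1,1,1]'

```text
time: 5.67
tool_pos: [567.3, -235.6, 72.9]
tcp_rot: [0.0, 0.992, 0.125, 0.001]
force: [3.5, 0.9, 6.3]
finger_gap: 0.1
gripper_force: 3.0
```

Emit:
send_rows --pt "0 0 -0.004" --pt "0 0 -0.01" --pt "0 0 -0.016" --pt "0 0 -0.022" --pt "0 0 -0.03" --spin '[0,0,0,0,0]' --fingers '[1,1,1,1,1]'

```text
time: 6.08
tool_pos: [564.9, -235.4, 86.7]
tcp_rot: [-0.001, 0.992, 0.124, -0.002]
force: [0.0, 0.6, -0.0]
finger_gap: -0.2
gripper_force: 0.0
```

Emit:
send_rows --pt "0 0 -0.03" --pt "0 0 -0.06" --pt "0 0 -0.07" --pt "0 0 -0.07" --spin '[0,0,0,0]' --fingers '[1,1,1,1]'

```text
time: 6.42
tool_pos: [566.7, -235.5, 123.4]
tcp_rot: [0.0, 0.992, 0.125, 0.0]
force: [0.3, 0.5, -0.2]
finger_gap: -0.0
gripper_force: 0.0
```

Emit:
send_rows --pt "-0.2024 0.2 0" --pt "-0.2024 0.2 0" --pt "-0.2024 0.2 0" --pt "-0.2024 0.2 0" --pt "-0.2024 0.2 0" --spin '[0,0,0,0,0]' --fingers '[1,1,1,1,1]'

```text
time: 6.83
tool_pos: [490.0, -359.7, 120.9]
tcp_rot: [-0.001, 0.992, 0.123, -0.001]
force: [-0.4, 0.0, -0.4]
finger_gap: -0.1
gripper_force: 0.0
```

```bash
python3 - <<'E'
from mk import *
s=observe();print(s["tool_pos"])
g=grab("scene","pics/s5.png"); r=fitrod(g,"round",-.1,[0],np.arange(-1.5,1.5,.05)); print("round rod dv",r[2],fitmark(g,"round")[1:3])
d0=q[5:7];n=19
for gg in(load("pics/scene0.png"),g):
    img=gg["color"].astype(float); y=np.clip(img[...,0]-img[...,2],0,None)
    x0,y0=win(gg,[356,277.5],n); Y=y[y0:y0+n,x0:x0+n]
    best=[]
    for a1 in(122.5,125,127.5,130,132.5):
     for k in(.6,.9):
      for du in np.arange(-2,1,.1):
       for h in np.arange(24,32,.25):
        z=58-h;t=[(a,-50+b,z+1.5) for a in(117.5,a1) for b in(-6,6)]
        top=render(P(gg,"square",t,d0+[du,0]),x0,y0,n); al=render(P(gg,"square",t+[(a,b,z-1.5) for a,b,_ in t],d0+[du,0]),x0,y0,n)
        R,c=lin([top+k*np.clip(al-top,0,1),np.ones_like(top)],Y.ravel()); best.append((R@R,a1,k,du,h,c[0]))
    best.sort(); print(np.round(best[:3],2))
    for du in(0,best[0][3]): print("rod",du,np.round(fitrod(gg,"square",du,[0],np.arange(-2,2,.05)),2))
    # rod tip end along the rod
print(Y.astype(int)[3:16,2:17])
d=d0
for h in (0,26,28,30): print(h,((P(g,"square",[(115,-50,58-h),(117.5,-50,58-h),(117.5,-44,58-h),(117.5,-56,58-h),(132.5,-44,58-h),(132.5,-56,58-h)],d)-[325,250]+.5)*12).round().tolist())
t=cv2.resize(g["color"][250:300,325:385],None,fx=12,fy=12,interpolation=cv2.INTER_CUBIC)
cv2.imwrite("pics/c5.png",t[:,:,::-1])
E
```

```text
[ 490.03702559 -359.68615979  120.92806962]
round rod dv -1.2999999999999998 (np.float64(0.6000000000000019), np.float64(18.25))
[[ 1.705412e+04  1.275000e+02  6.000000e-01  0.000000e+00  2.875000e+01
   1.247300e+02]
 [ 1.709775e+04  1.275000e+02  6.000000e-01 -1.000000e-01  2.875000e+01
   1.240000e+02]
 [ 1.737741e+04  1.250000e+02  6.000000e-01  5.000000e-01  2.925000e+01
   1.443000e+02]]
rod 0 [ 68.99   0.    -0.55 104.62]
rod 1.7763568394002505e-15 [ 68.99   0.    -0.55 104.62]
[[ 1.950714e+04  1.275000e+02  6.000000e-01 -1.000000e-01  2.825000e+01
   1.331700e+02]
 [ 1.951515e+04  1.275000e+02  6.000000e-01 -1.000000e-01  2.850000e+01
   1.331800e+02]
 [ 1.965843e+04  1.275000e+02  6.000000e-01  0.000000e+00  2.825000e+01
   1.344500e+02]]
rod 0 [ 87.56   0.    -0.5  132.55]
rod -0.09999999999999831 [ 85.62   0.    -0.65 133.98]
[[  0   0   0   0   0   0   0   0   0   0   0   0   1   1   1]
 [  0   0   0   0   0   0   0   0   0   0   0   0   0   0   0]
 [  0   0   0   0   0   0   0  17  22   5   0   0   0   0   0]
 [  0   0   0   0   0   9  53  88  93  64  21   0   0   0   1]
[... 267 characters left out ...]
  0   0  13  43  78  94  73  24   0   1   0   0]
 [  0   0   0   0   0   0   2  21  39  30   8   0   0   0   0]
 [  0   0   0   0   0   0   0   0   3   3   0   0   0   0   0]
 [  0   0   0   0   0   0   0   0   0   0   0   0   0   0   0]
 [  0   0   0   0   0   0   0   0   0   0   0   0   0   0   0]]
0 [[352.0, 184.0], [364.0, 190.0], [386.0, 173.0], [343.0, 208.0], [461.0, 210.0], [418.0, 246.0]]
26 [[346.0, 307.0], [358.0, 314.0], [379.0, 296.0], [337.0, 332.0], [453.0, 334.0], [411.0, 370.0]]
28 [[346.0, 317.0], [358.0, 323.0], [379.0, 305.0], [337.0, 341.0], [452.0, 343.0], [410.0, 380.0]]
30 [[345.0, 326.0], [358.0, 332.0], [379.0, 315.0], [336.0, 350.0], [452.0, 352.0], [410.0, 389.0]]
```

View pics/c5.png

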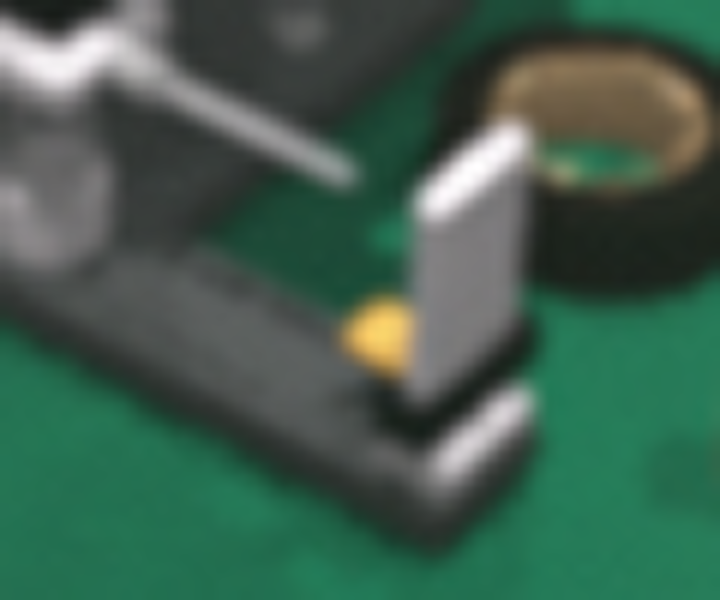

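```bash
python3 - <<'E'
from mk import *
d0=q[5:7];n=19
for p in("pics/scene0.png","pics/s1.png","pics/s5.png"):
    gg=load(p); img=gg["color"].astype(float); y=np.clip(img[...,0]-img[...,2],0,None)
    x0,y0=win(gg,[356,277.5],n); Y=y[y0:y0+n,x0:x0+n].ravel(); xx=np.mgrid[:n,:n][1].ravel()+x0
    for xm in(356,357):
     m=xx<=xm
     for k in(.6,.8,1):
      best=[]
      for du in np.arange(-1,1,.1):
       for h in np.arange(24,32,.25):
        t,f=tongue(gg,"square",h,d0+[du,0],x0,y0,n)
        R,c=lin([(t+k*f).ravel()[m]],Y[m]); best.append((R@R,du,h,c[0]))
      b=min(best); r=fitrod(gg,"square",b[1],[0],np.arange(-2,2,.05)); print(p,xm,k,np.round(b,2),"dv",r[2].round(2),"h",(b[2]-r[2]/.4).round(2))
E
```

```text
pics/scene0.png 356 0.6 [5.9406e+02 5.0000e-01 2.8500e+01 1.4537e+02] dv -0.3 h 29.25
pics/scene0.png 356 0.8 [596.88   0.6   28.25 143.03] dv -0.25 h 28.87
pics/scene0.png 356 1 [8.4854e+02 7.0000e-01 2.7750e+01 1.3805e+02] dv -0.25 h 28.37
pics/scene0.png 357 0.6 [1.28092e+03 5.00000e-01 2.85000e+01 1.41130e+02] dv -0.3 h 29.25
pics/scene0.png 357 0.8 [1.48561e+03 5.00000e-01 2.82500e+01 1.35250e+02] dv -0.3 h 29.0
pics/scene0.png 357 1 [2.37119e+03 6.00000e-01 2.80000e+01 1.31130e+02] dv -0.25 h 28.62
pics/s1.png 356 0.6 [7.0079e+02 4.0000e-01 2.8500e+01 1.4511e+02] dv -0.25 h 29.12
pics/s1.png 356 0.8 [5.8998e+02 5.0000e-01 2.8250e+01 1.4284e+02] dv -0.25 h 28.87
pics/s1.png 356 1 [8.3540e+02 6.0000e-01 2.8000e+01 1.3856e+02] dv -0.2 h 28.5
pics/s1.png 357 0.6 [1.30274e+03 3.00000e-01 2.85000e+01 1.40300e+02] dv -0.4 h 29.5
pics/s1.png 357 0.8 [1.41692e+03 5.00000e-01 2.82500e+01 1.39270e+02] dv -0.25 h 28.87
pics/s1.png 357 1 [2.2239e+03 6.0000e-01 2.8000e+01 1.3506e+02] dv -0.2 h 28.5
pics/s5.png 356 0.6 [1.2596e+03 2.0000e-01 2.8250e+01 1.4650e+02] dv -0.45 h 29.37
pics/s5.png 356 0.8 [1.11565e+03 4.00000e-01 2.80000e+01 1.45140e+02] dv -0.4 h 29.0
pics/s5.png 356 1 [1.13082e+03 5.00000e-01 2.77500e+01 1.41870e+02] dv -0.3 h 28.5
pics/s5.png 357 0.6 [1.49011e+03 2.00000e-01 2.82500e+01 1.44470e+02] dv -0.45 h 29.37
pics/s5.png 357 0.8 [1.38189e+03 4.00000e-01 2.80000e+01 1.42220e+02] dv -0.4 h 29.0
pics/s5.png 357 1 [1.57013e+03 5.00000e-01 2.77500e+01 1.38930e+02] dv -0.3 h 28.5
```

Emit:
send_rows --pt "0 0 0.03" --pt "0 0 0.06" --pt "0 0 0.065" --pt "0 0 0.065" --spin '[0,0,0,0]' --fingers '[1,1,1,1]'

```text
time: 7.42
tool_pos: [493.1, -356.3, 88.9]
tcp_rot: [-0.001, 0.992, 0.125, -0.001]
force: [-0.1, 1.3, 0.2]
finger_gap: 0.0
gripper_force: 0.0
```

Emit:
send_rows --pt "0 0 0.007" --pt "0 0.001 0.014" --pt "0 0.002 0.021" --pt "0 0.003 0.028" --pt "0 0.004 0.033" --spin '[0,0,0,0,0]' --fingers '[1,1,1,1,1]'

```text
time: 7.83
tool_pos: [494.7, -359.8, 74.0]
tcp_rot: [0.001, 0.992, 0.125, 0.001]
force: [0.9, -0.8, 5.0]
finger_gap: 0.2
gripper_force: 2.5
```

Emit:
send_rows --pt "0 0 0" --spin '[0]' --fingers '[1]'

```text
time: 7.92
tool_pos: [494.6, -359.8, 73.7]
tcp_rot: [0.0, 0.992, 0.125, 0.001]
force: [0.7, -1.3, 4.8]
finger_gap: 0.1
gripper_force: 2.4
```

```bash
cat > chk.py <<'E'
from mk import *
import sys
s=observe();z=s["tool_pos"][2];print(s["tool_pos"],s["force"],"centre-contact sink",1.65*(84-z))
g=grab("scene",sys.argv[1])
for a in((85,103),(90,108)):
    r=fitrod(g,"square",.45,np.arange(.08,.24,.002),[-.3],*a); print("th",r[0],r[1],"sink",165*np.sin(r[1]))
E
python3 chk.py pics/s6.png
```

```text
[ 494.55925909 -359.84739898   73.67122367] [ 0.68687547 -1.3469345   4.81104793] centre-contact sink 17.04248095259665
th 8.081344387949986 0.23000000000000015 sink 37.61629138330611
th 7.98848240277371 0.22000000000000014 sink 36.00788780834346
```

```bash
cat > chk.py <<'E'
from mk import *
import sys
s=observe();z=s["tool_pos"][2];e=float(sys.argv[2])
print(s["tool_pos"],s["force"],"centre-contact sink",1.65*(84-z))
g=grab("scene",sys.argv[1])
for a in((85,103),(90,108)):
    r=fitrod(g,"square",.45,np.arange(e-.03,e+.03,.002),[-.3],*a); print("th",r,"sink",165*np.sin(r[1]))
d=q[5:7]+[.45,-.3]; X,Y=325,250
for h in(17,21,27,29,31): print(h,((P(g,"square",[(80,-50,58-h*130/165),(115,-50,58-h),(117.5,-50,58-h)],d)-[X,Y]+.5)*14).round().tolist())
t=cv2.resize(g["color"][Y:Y+40,X:X+45],None,fx=14,fy=14,interpolation=cv2.INTER_CUBIC)
cv2.imwrite(sys.argv[1].replace("/s","/c"),t[:,:,::-1])
E
python3 chk.py pics/s7.png .11
```

```text
[ 494.5701276  -359.84721853   73.89532532] [ 1.13946329 -1.85707689  5.0431875 ] centre-contact sink 16.672713214379783
th (np.float64(109.72449941074485), np.float64(0.09600000000000002), -0.3, np.float64(149.2576903370449)) sink 15.815680968914814
th (np.float64(133.30164506217216), np.float64(0.09400000000000001), -0.3, np.float64(159.8005670177949)) sink 15.48716902905758
17 [[220.0, 187.0], [413.0, 305.0], [427.0, 313.0]]
21 [[219.0, 204.0], [412.0, 327.0], [426.0, 335.0]]
27 [[219.0, 229.0], [410.0, 360.0], [424.0, 367.0]]
29 [[219.0, 238.0], [410.0, 371.0], [424.0, 378.0]]
31 [[218.0, 246.0], [409.0, 382.0], [423.0, 389.0]]
```

View pics/c7.png

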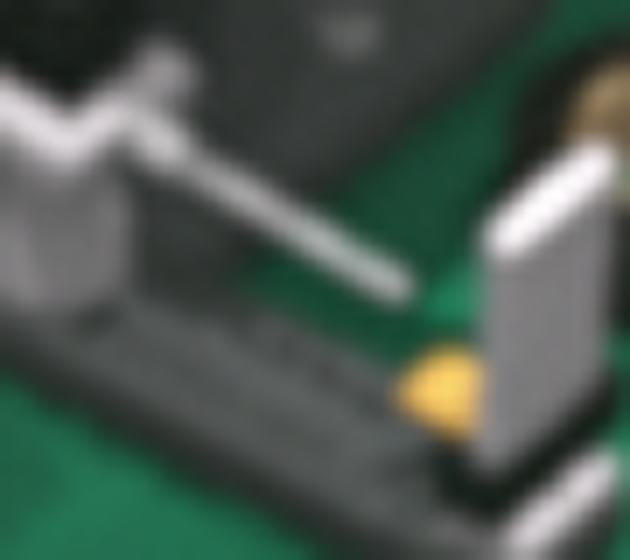

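Emit:
send_rows --pt "0 0.001 0.003" --pt "0 0.002 0.006" --pt "0 0.003 0.009" --pt "0 0.003 0.012" --pt "0 0.003 0.013" --spin '[0,0,0,0,0]' --fingers '[1,1,1,1,1]'

```text
time: 8.43
tool_pos: [494.7, -360.8, 67.3]
tcp_rot: [0.0, 0.992, 0.125, 0.0]
force: [0.3, 1.3, 6.3]
finger_gap: -0.2
gripper_force: 3.0
```

```bash
python3 chk.py pics/s8.png .16
```

```text
[ 494.71783529 -360.79074108   67.34777682] [0.33387323 1.25576411 6.30184775] centre-contact sink 27.476168247172726
th (np.float64(69.4277815860089), np.float64(0.16000000000000003), -0.3, np.float64(144.88456177191267)) sink 26.28750409135059
th (np.float64(72.79564644283725), np.float64(0.15800000000000003), -0.3, np.float64(147.19689267185802)) sink 25.961666730035937
17 [[220.0, 187.0], [413.0, 305.0], [427.0, 313.0]]
21 [[219.0, 204.0], [412.0, 327.0], [426.0, 335.0]]
27 [[219.0, 229.0], [410.0, 360.0], [424.0, 367.0]]
29 [[219.0, 238.0], [410.0, 371.0], [424.0, 378.0]]
31 [[218.0, 246.0], [409.0, 382.0], [423.0, 389.0]]
```

Emit:
send_rows --pt "0 0 0.0012" --pt "0 0 0.0024" --pt "0 0 0.0024" --spin '[0,0,0]' --fingers '[1,1,1]'

```text
time: 8.73
tool_pos: [494.7, -360.9, 66.3]
tcp_rot: [0.0, 0.992, 0.125, 0.0]
force: [0.6, 0.7, 6.8]
finger_gap: 0.1
gripper_force: 3.1
```

```bash
python3 chk.py pics/s9.png .17|head -3
```

```text
[ 494.73293839 -360.86345692   66.33069035] [0.5545256  0.71254556 6.81750934] centre-contact sink 29.154360920802375
th (np.float64(97.78002425348683), np.float64(0.16600000000000004), -0.3, np.float64(155.73813849876248)) sink 27.264380064118832
th (np.float64(87.86142158895332), np.float64(0.16800000000000004), -0.3, np.float64(141.83041223341868)) sink 27.589789009646218
```

View pics/c9.png

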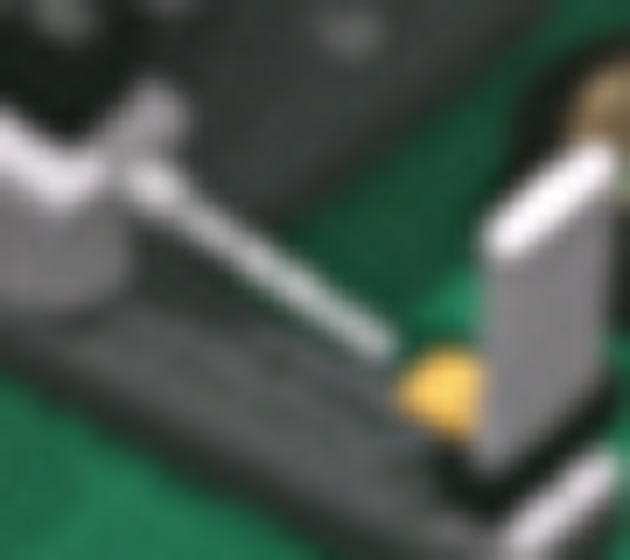

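Emit:
send_rows --pt "0 0 0.0012" --pt "0 0 0.0012" --pt "0 0 0.0012" --spin '[0,0,0]' --fingers '[1,1,1]'

```text
time: 9.03
tool_pos: [494.8, -360.9, 65.9]
tcp_rot: [0.0, 0.992, 0.125, 0.001]
force: [1.4, 0.5, 6.0]
finger_gap: -0.1
gripper_force: 3.2
```

```bash
python3 chk.py pics/s10.png .17|head -3; python3 - <<'E'
from mk import *
# tip localisation: fit rod END (bright strip ending at rotated tip) jointly, free du,dv, in rest and pressed images
def fit(p,th0):
    g=load(p); n=17; img=g["color"].astype(float)[...,0]; d0=q[5:7]; out=[]
    tipa=lambda th:-50+165*np.cos(th)
    x0,y0=win(g,P(g,"square",[(tipa(th0)-6,-50,58-165*np.sin(th0))],d0)[0],n); Y=img[y0:y0+n,x0:x0+n].ravel(); yy,xx=np.mgrid[:n,:n]
    c=P(g,"square",[(tipa(th0)-5,-50,58-159*np.sin(th0))],d0)[0]; m=(np.hypot(xx+x0-c[0],yy+y0-c[1])<5.2).ravel()
    for du in np.arange(-2,2.1,.1):
        for dv in np.arange(-2,2.1,.1):
            r=rod(g,"square",th0,d0+[du,dv],x0,y0,n,85,tipa(th0)); e,k=lin([b.ravel()[m] for b in(r,np.ones((n,n)),xx/n,yy/n)],Y[m]); 
            if k[0]>0: out.append((e@e/m.sum(),du,dv,k[0]))
    return min(out)
for p,th in(("pics/scene0.png",0),("pics/s5.png",0),("pics/s7.png",.098),("pics/s9.png",.17),("pics/s10.png",.175)): print(p,th,165*np.sin(th),np.round(fit(p,th),2))
E
```

```text
[ 494.77271382 -360.9251104    65.85504253] [1.38386897 0.49449704 6.02083166] centre-contact sink 29.939179826593858
th (np.float64(82.19559759082868), np.float64(0.17200000000000004), -0.3, np.float64(157.34362214163036)) sink 28.240274522149317
th (np.float64(71.9826320003455), np.float64(0.17000000000000004), -0.3, np.float64(154.7651288812969)) sink 27.91508759605435
pics/scene0.png 0 0.0 [ 60.64   0.2   -0.5  126.64]
pics/s5.png 0 0.0 [ 6.9630e+01  1.0000e-01 -5.0000e-01  1.4766e+02]
pics/s7.png 0.098 16.144129646069256 [128.82   0.4   -0.6  177.27]
pics/s9.png 0.17 27.915087596054345 [533.82  -0.6   -1.2  157.54]
pics/s10.png 0.175 28.72784270294333 [578.86  -0.6   -1.3  177.3 ]
```

Emit:
send_rows --pt "0 0 0" --pt "0 0 0" --pt "0 0 0" --pt "0 0 0" --pt "0 0 0" --spin '[0,0,0,0,0]' --fingers '[1,1,1,1,1]'

```text
time: 9.75
tool_pos: [494.8, -360.9, 65.9]
tcp_rot: [0.0, 0.992, 0.125, 0.001]
force: [0.9, 0.2, 7.1]
finger_gap: -0.1
gripper_force: 3.2
```

Emit:
send_rows --pt "0 0 0" --pt "0 0 0" --pt "0 0 0" --pt "0 0 0" --pt "0 0 0" --spin '[0,0,0,0,0]' --fingers '[1,1,1,1,1]'

```text
time: 10.17
tool_pos: [494.8, -360.9, 65.9]
tcp_rot: [0.0, 0.992, 0.125, 0.001]
force: [0.4, 1.3, 6.9]
finger_gap: -0.1
gripper_force: 3.2
```

Emit:
send_rows --pt "0 0 -0.006" --pt "0 0 -0.014" --pt "0 0 -0.022" --pt "0 0 -0.03" --pt "0 0 -0.04" --spin '[0,0,0,0,0]' --fingers '[1,1,1,1,1]'

```text
time: 10.58
tool_pos: [493.6, -360.4, 85.0]
tcp_rot: [-0.0, 0.992, 0.125, -0.001]
force: [0.3, -0.0, -0.5]
finger_gap: 0.1
gripper_force: 0.0
```

Emit:
send_rows --pt "0 0 -0.05" --pt "0 0 -0.1" --pt "0 0 -0.18" --pt "0 0 -0.2" --pt "0 0 -0.2" --spin '[0,0,0,0,0]' --fingers '[1,1,1,1,1]'

```text
time: 11.0
tool_pos: [495.7, -361.8, 189.4]
tcp_rot: [0.002, 0.992, 0.125, 0.003]
force: [-0.1, 0.2, -0.2]
finger_gap: -0.2
gripper_force: 0.0
```

Emit:
send_rows --pt "0 0 0" --pt "0 0 0" --pt "0 0 0" --spin '[0,0,0]' --fingers '[1,1,1]'

```text
time: 11.25
tool_pos: [493.4, -360.5, 183.8]
tcp_rot: [-0.001, 0.992, 0.124, -0.001]
force: [1.0, -0.7, -0.4]
finger_gap: 0.1
gripper_force: 0.0
```

```bash
python3 - <<'E'
from mk import *
print(observe()["tool_pos"])
g=grab("scene","pics/s11.png")
for p in("pics/scene0.png","pics/s1.png","pics/s11.png"):
    gg=load(p)
    print(p,fitmark(gg,"round")[1:3],fitrod(gg,"round",-.1,[0],np.arange(-2,2,.05))[2],fitmark(gg,"square")[1:3],fitrod(gg,"square",.45,[0],np.arange(-2,2,.05))[2])
a=cv2.imread("pics/s1.png")[:,:,::-1][185:300,280:405].astype(np.float32);b=g["color"][185:300,280:405].astype(np.float32)
print(cv2.phaseCorrelate(a[55:,:].mean(2),b[55:,:].mean(2)))
E
```

```text
[ 493.38624714 -360.46704878  183.79912669]
pics/scene0.png (np.float64(1.3322676295501878e-15), np.float64(16.75)) -0.34999999999999853 (np.float64(-0.8999999999999995), np.float64(27.75)) -0.2999999999999985
pics/s1.png (np.float64(-0.19999999999999885), np.float64(17.0)) -0.2999999999999985 (np.float64(-0.8999999999999995), np.float64(27.75)) -0.24999999999999845
pics/s11.png (np.float64(-0.19999999999999885), np.float64(17.0)) -0.2999999999999985 (np.float64(-0.8999999999999995), np.float64(27.75)) -0.2999999999999985
((0.3917423296512723, -0.03164539434442304), 0.8924764431635539)
```

Both pointers are back up, and the mount and marks have not moved.

```bash
python3 -c "
from cell import job_done; print(job_done())"
```

```text
the job is handed in; nothing more can be done
None
```

I pressed the round button and then the square one until each pointer was level with its mark, to about 1 mm by camera estimate. I held each for about a second and let it come fully back up; the final image shows the mount and marks unmoved, and the job is handed in at about 11 s.

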